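# Fetch the orange welding horn from the tool carousel

## Robot

A 7-joint arm with a two-finger parallel gripper is mounted at the origin on the work surface. World frame = base frame: x ahead of the robot, y to its left, z up, the work surface at z = 0. Lengths are in m, angles in rad, forces in N, time in s.
With the tool pointing down it reaches from about 0.425 to 0.825 m from the base axis. Payload 3.6 kg.
Tool frame: the origin (TCP) lies midway between the tips of the shut fingers; the grasp point (between the pads) lies 19 mm behind it; z points along the fingers, y is the line along which they close (so a half turn about z gives the same grasp; the last joint's range is limited). The gripper opens to 93 mm and grips with 3 to 60 N. Pads are 15 mm wide; open, the fingers measure 128 mm over their backs; the gripper's body (75 mm by 188 mm) begins 65 mm behind the grasp point.
Start: joints at [1.264, 0.615, -0.013, 1.423, 0.008, 1.103, -0.04], TCP at [0.18, -0.625, 0.219] pointing down, gripper open.
Joint ranges: [-3.12, 3.12], [-0.3, 2.06], [-1.34, 1.32], [0.26, 2.42], [-1.36, 4.5], [0.01, 1.98], [-2.84, 2.84]. Speed limits (rad/s): [2.79, 2.79, 3.14, 3.14, 3.14, 3.14, 3.14].

## Interface

Orientations are given as a 3x3 rotation matrix whose columns are the frame's x, y, z axes.
In Python, from bench import telemetry, optics, ticket gives the robot as it stands.
- The arm moves only by the tool apply_moves, never from a script. Its argument "deltas" is a list that holds one entry, the list of rows, each a list of 7 numbers: the gripper's target within -1 to 1 (fully open at 1, half-way at 0, shut at -1), then the shift along the tool's x, y, z normalised to -1 to 1, where 1 is 0.4 m, then the turn, a rotation vector about the tool's x, y, z normalised to -1 to 1, where 1 is pi/2 rad. A call has 1 to 8 rows; each row is the pose to reach, as a shift and turn from the pose commanded when the call began, along the tool's axes at that moment; what a row does not reach only later rows make up. A row lasts 1/8 s, in which the tool goes at most 62.5 mm and 10.7 degrees, less where a joint would pass 70% of its speed; a pose out of reach is approached as far as the arm can. A call with a number of a shift or a turn outside -1 to 1 is refused whole. A call with a gripper value outside its range is refused whole. The fingers move at their own pace and stop on an object; the grip force is fixed at half the most. Time passes only in rows, so rows that repeat a pose let the fingers close. It gives the time, the measured TCP pose, the force, the opening and the grip force at its end, in the units of the state.
- telemetry.sense(): the state, without advancing time (a new reading comes with each control period).
- optics.read_camera(name): name is "side" or "top"; returns the picture (480x640x3 uint8, red, green, blue); there is no depth.
- optics.camera_model(name): a dict with "fx", "fy", "cx", "cy" (pixels), "dist" ([k1, k2, p1, p2, k3] as OpenCV has them; the pictures are not rectified), "rvec" (rotation vector, rad) and "tvec" (3), from world to camera coordinates, as OpenCV has them. Camera axes: x right, y down, z forward; pixel columns grow to the right and rows downward; lengths in m; the calibration is good to about 2 mm. A picture is of the moment at which its call begins. camera_model takes no time and is no camera call.
- ticket.close_job(): hands the job in; it is judged then, once.
The state is a dict: "t": time; "joint_positions": joint angles; "joint_vel": joint speeds; "effort": joint torques, N m; "position": TCP position; "tool_rot": TCP orientation; "ft_force": force on the tool from outside, world axes, zero at the start; "wrist_torque": the same for the moment, N m; "finger_gap": finger opening in m; "grip_force": force on a finger pad.
Only numpy, scipy, OpenCV 4.12 (cv2) and the standard library are available. Lean on these libraries where they do the work, as an engineer would, in place of code of your own. Each camera call takes 0.05 s, during which the arm holds its last target. There are 200 camera calls.

## Task

Turn the tool carousel until the welding horn with the orange bands hangs in line with the yellow pointer on the stand's foot, leaving it hanging there for a moment with your hand off it. Then lift that horn up and off its fork at the pointer and stand it upright on the floor of the shallow green tray, setting it down on its end before letting go. Leave the other two horns hanging on the carousel, and do not tip the orange horn over or disturb the white carton.

Things in the scene. Friction and masses are not known exactly. Their poses are not given: they have to be found in the camera images.
- stand: Fixed grey stand: foot of 100 mm radius, column of 20 mm radius. Origin on the carousel's axis at bench height. A flat yellow pointer, 8 mm thick, lies on the bench along its -x axis (the front, roughly towards the robot), tip 206 mm from the axis. A horn is in line when its axis is within 12 mm to either side of the pointer's line, on the pointer's side.
- carousel: Round aluminium plate, 150 mm radius, 12 mm thick; turns about the vertical either way without end stops; friction 0.15 N m (about 1.2 N at a post) keeps it where it is left. Origin on its axis at the plate's underside, 108 mm above the bench (top face at 120 mm). Angles are counter-clockwise from its +x: forks at 60, 180, 300 degrees, push posts at 0, 120, 240. Hub cap 12 mm high.
- fork0 (a point): The fork at 180 degrees (the others are alike): where a horn's axis hangs, 108 mm from the carousel's axis, at the plate's top face. A slot 42 mm wide from 86 mm radius out through the rim, with lips 8 mm high beside it, 130 to 136 mm out. A horn must rise over 8 mm to go outwards, or 85 mm to clear the plate straight up (130 mm to pass over posts and other horns, tops at 170 and 175 mm).
- post0 (a point): Centre of the top of a black push post on the carousel's rim: 16 mm diameter, standing 50 mm above the plate (top 170 mm above the bench), 125 mm from the axis, at 0 degrees in the carousel's frame. Push it sideways to turn the carousel.
- post1 (a point): Centre of the top of a black push post on the carousel's rim: 16 mm diameter, standing 50 mm above the plate (top 170 mm above the bench), 125 mm from the axis, at 120 degrees in the carousel's frame. Push it sideways to turn the carousel.
- post2 (a point): Centre of the top of a black push post on the carousel's rim: 16 mm diameter, standing 50 mm above the plate (top 170 mm above the bench), 125 mm from the axis, at 240 degrees in the carousel's frame. Push it sideways to turn the carousel.
- horn_orange: The marked aluminium horn with orange stripes and orange top, 130 mm tall, 0.36 kg +-25 %. Origin: centre of its flat underside; z along its axis. From below: body 36 mm diameter to 75 mm, collar 56 mm to 85 mm, neck 32 mm to 130 mm (grip here). Hangs by the collar in any one of the forks: origin 45 mm above the bench, axis 108 mm (+-4) from the carousel's axis.
- horn_blue: Bystander: aluminium horn with blue stripes and blue top, 130 mm tall, 0.36 kg +-25 %. Origin: centre of its flat underside; z along its axis. From below: body 36 mm diameter to 75 mm, collar 56 mm to 85 mm, neck 32 mm to 130 mm (grip here). Hangs by the collar in any one of the forks: origin 45 mm above the bench, axis 108 mm (+-4) from the carousel's axis.
- horn_green: Bystander: aluminium horn with green stripes and green top, 130 mm tall, 0.36 kg +-25 %. Origin: centre of its flat underside; z along its axis. From below: body 36 mm diameter to 75 mm, collar 56 mm to 85 mm, neck 32 mm to 130 mm (grip here). Hangs by the collar in any one of the forks: origin 45 mm above the bench, axis 108 mm (+-4) from the carousel's axis.
- tray_in (a point): Centre of the inner floor of the green tray, 5 mm above the bench. The tray is fixed, 160 x 160 mm outside, 150 x 150 mm inside, walls 5 mm thick, rim 40 mm above the bench; axes along its sides, z up.
- carton: Bystander: plain white paper carton 110 x 180 x 75 mm (x, y, z), loose on the bench; origin at the centre of its underside.
Things that resemble listed ones, but are neither listed nor needed, are in the scene too. Leave any black or grey look-alike of the part that bears tray_in alone.

How it is judged:
On the way, in this order (a step that is already met when the one before it is completed fails the run):
1. the orange horn, still hanging in its fork and not touched by the fingers, is in line with the yellow pointer (within 12 mm to the side) (height (world z) of horn_orange between 0.038 and 0.056 m and angle between horn_orange's own z axis and vertical below 0.15 rad and y of horn_orange in the frame of stand between -0.012 and 0.012 m and x of horn_orange in the frame of stand below -0.09 m and contact force between horn_orange and the fingers below 0.3 N), for 0.3 s.
2. the orange horn is lifted at the pointer, at least 20 mm up, still above the pointer's side of the stand (within 50 mm to the side) (height (world z) of horn_orange above 0.065 m and y of horn_orange in the frame of stand between -0.05 and 0.05 m and x of horn_orange in the frame of stand below -0.07 m), for 0.05 s.
3. the orange horn stands upright on the tray's floor while the fingers still hold it (x of horn_orange in the frame of tray_in between -0.065 and 0.065 m and y of horn_orange in the frame of tray_in between -0.065 and 0.065 m and z of horn_orange in the frame of tray_in between -0.004 and 0.006 m and angle between horn_orange's own z axis and vertical below 0.08 rad and contact force between horn_orange and the fingers above 1 N and contact force between horn_orange and tray above 0.3 N), for 0.05 s.
At the end, for the whole second after the job is handed in: The orange horn stands released and at rest on the green tray floor (origin within 65 mm of its centre along each side, underside within 6 mm of the floor, upright within 0.08 rad); the blue and green horns hang upright in the carousel (origin 38 to 56 mm above the bench) (x of horn_orange in the frame of tray_in between -0.065 and 0.065 m and y of horn_orange in the frame of tray_in between -0.065 and 0.065 m and z of horn_orange in the frame of tray_in between -0.004 and 0.006 m and angle between horn_orange's own z axis and vertical below 0.08 rad and linear speed of horn_orange below 0.02 m/s and contact force between horn_orange and the fingers below 0.2 N and height (world z) of horn_blue between 0.038 and 0.056 m and angle between each of horn_blue, horn_green's own z axis and vertical below 0.15 rad and height (world z) of horn_green between 0.038 and 0.056 m); the robot touches nothing.
It fails at once if the blue or the green horn is knocked, lifted or tipped out of its fork (not (height (world z) of horn_blue between 0.03 and 0.07 m and angle between each of horn_blue, horn_green's own z axis and vertical below 0.4 rad and height (world z) of horn_green between 0.03 and 0.07 m)).
It fails at once if the orange horn is tipped over (more than 0.7 rad) (angle between horn_orange's own z axis and vertical above 0.7 rad).
It fails at once if the carton is moved more than 30 mm (distance of carton from where it was at the start of the episode above 0.03 m).
It also fails if it takes over 64 s, if anything falls off the work surface, if the arm or the gripper's body presses on something with over 40 N, if the wrist force passes 120 N, or if a joint passes its speed limit or range.

## Working session

There is one attempt and no reset: what is moved stays moved. The work goes in short steps, Python scripts to look and compute and a tool call to move; the robot and the scene stay as the last step left them, time stands still between calls to the robot, and variables do not carry over. Pictures are saved under pics/ and viewed, at most 10 in all, crops included, and the job is handed in when it is done.

Besides the shell and the picture viewer there is one more tool, called after ">>>" as name([rows], argument=value, ...), one row to a line, values as JSON. apply_moves: Moves the arm, as the interface text tells. Scaled input: -1 to 1 covers 0.4 m each way for a shift and pi/2 rad each way for a turn. Its arguments: {"type":"object","properties":{"deltas":{"type":"array","items":{"type":"array","items":{"type":"array","items":{"type":"number","minimum":-1,"maximum":1}}}}},"required":["deltas"]}

```bash
mkdir -p pics; cat > h.py <<'E'
import numpy as np, cv2
from bench import telemetry, optics, ticket
def cam(n):
    m=optics.camera_model(n); K=np.array([[m['fx'],0,m['cx']],[0,m['fy'],m['cy']],[0,0,1]],float)
    R=cv2.Rodrigues(np.array(m['rvec'],float))[0]; t=np.array(m['tvec'],float).ravel()
    return K,np.array(m['dist'],float),R,t
def ray(n,uv):
    K,d,R,t=cam(n); p=cv2.undistortPoints(np.array([[uv]],float),K,d)[0,0]
    v=R.T@np.array([p[0],p[1],1]); return -R.T@t, v/np.linalg.norm(v)
def onz(n,uv,z):
    c,v=ray(n,uv); return c+v*(z-c[2])/v[2]
def tri(a,ua,b,ub):
    c1,v1=ray(a,ua); c2,v2=ray(b,ub)
    s=np.linalg.lstsq(np.c_[v1,-v2],c2-c1,rcond=None)[0]
    p,q=c1+s[0]*v1,c2+s[1]*v2
    return (p+q)/2,np.linalg.norm(p-q)
def proj(n,P):
    K,d,R,t=cam(n); return cv2.projectPoints(np.atleast_2d(np.array(P,float)),cv2.Rodrigues(R)[0],t,K,d)[0][:,0]
def snap(n,f):
    im=optics.read_camera(n); cv2.imwrite(f'pics/{f}.png',im[:,:,::-1]); return im
E
python3 - <<'E'
from h import *
for n in('side','top'):
    snap(n,n+'0'); K,d,R,t=cam(n); print(n,K[0,0],-R.T@t,R[2])
s=telemetry.sense(); print(s['t'],s['position'],s['tool_rot'],s['finger_gap'])
E
```

```text
side 486.50603897651433 [0.31937821 0.9430543  0.95695572] [ 0.16139814 -0.74995543 -0.64149629]
top 456.476446226383 [ 0.49371393 -0.05138964  1.22059692] [ 0.0189464  -0.00118727 -0.9998198 ]
0.1 [ 0.17930735 -0.62405755  0.21762693] [[ 9.61093482e-01  2.76222516e-01 -6.63109418e-04]
 [ 2.76223309e-01 -9.61091059e-01  2.15888647e-03]
 [-4.09754808e-05 -2.25805799e-03 -9.99997450e-01]] 0.09298545726572248
```

View pics/top0.png

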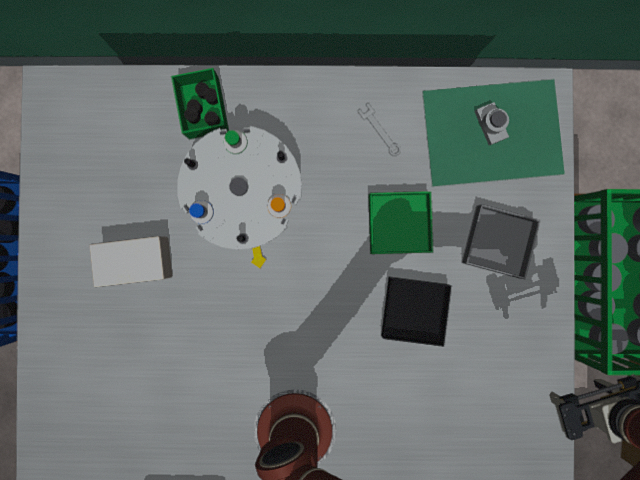

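View pics/side0.png

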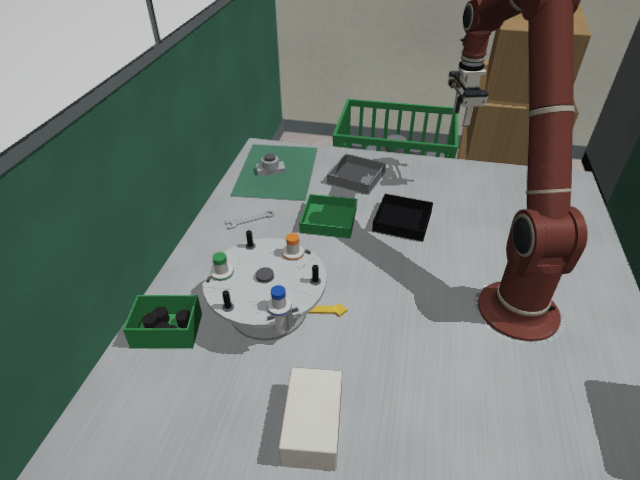

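Top view: carousel hub is at (239,186), orange horn (278,204), blue (198,210), green (234,139), and pointer tip about (259,265). Candidates for the tray:
- Shallow green tray at (400,223). This one fits: green, shallow, empty and square.
- Green bin with black parts at (200,103).
- Black tray at (416,312) and grey tray at (500,240), which are the look-alikes to leave alone.

Side view: orange is at (293,242), the green tray at (330,215), and the pointer tip at (347,310).

```bash
cat >> h.py <<'E'
HUE={'orange':(8,17),'blue':(105,125),'green':(55,75),'yellow':(21,32)}
def blob(im,c,box,smin=120,vmin=60):
    h=cv2.cvtColor(im,cv2.COLOR_RGB2HSV); a,b=HUE[c]
    m=cv2.inRange(h,(a,smin,vmin),(b,255,255)); x0,y0,x1,y1=box; k=np.zeros_like(m); k[y0:y1,x0:x1]=m[y0:y1,x0:x1]
    cs=cv2.findContours(k,cv2.RETR_EXTERNAL,cv2.CHAIN_APPROX_NONE)[0]
    return max(cs,key=cv2.contourArea)[:,0] if cs else None
E
python3 - <<'E'
from h import *
T=cv2.imread('pics/top0.png')[:,:,::-1].copy();S=cv2.imread('pics/side0.png')[:,:,::-1].copy()
for c,bt,bs in(('orange',(170,120,310,250),(200,225,330,270)),('blue',(170,120,310,250),(260,280,300,300)),('green',(222,127,250,152),(205,250,235,268))):
    a=blob(T,c,bt);b=blob(S,c,bs)
    ca=cv2.minEnclosingCircle(a.astype(np.float32)); 
    # in side view cap: top ellipse centre = top of blob + half ellipse
    x0,y0=b.min(0);x1,y1=b.max(0)
    print(c,ca,(x0,y0,x1,y1),onz('top',ca[0],.175)); print('  tri',tri('top',ca[0],'side',((x0+x1)/2,y0+(x1-x0)*.33)))
a=blob(T,'yellow',(230,235,290,280));b=blob(S,'yellow',(290,290,360,330))
print('yellow',a.min(0),a.max(0),b.min(0),b.max(0))
pt=a[a[:,1].argmax()];ps=b[b[:,0].argmax()];print(pt,ps,onz('top',pt,.008),tri('top',pt,'side',ps))
# black posts, hub
g=cv2.cvtColor(T,cv2.COLOR_RGB2GRAY)
# plate: bright region
h=cv2.cvtColor(T,cv2.COLOR_RGB2HSV); 
for n,bx,im in(('top',(355,180,450,265),T),('side',(295,190,365,242),S)):
    r=cv2.minAreaRect(blob(im,'green',bx,100,30).astype(np.float32)); print('tray',n,r)
    q=cv2.approxPolyDP(blob(im,'green',bx,100,30),5,True); 
    print([ (tuple(p[0]),onz(n,p[0].astype(float),.04).round(3)) for p in q])
big=np.hstack([cv2.resize(T[110:285,165:325],None,fx=2.5,fy=2.5,interpolation=cv2.INTER_CUBIC),cv2.resize(S[215:390,190:350][:175],None,fx=2.5,fy=2.5,interpolation=cv2.INTER_CUBIC)])
cv2.imwrite('pics/crop.png',big[:,:,::-1])
E
```

```text
orange ((278.0, 211.0), 1.000100016593933) (np.int32(286), np.int32(233), np.int32(298), np.int32(244)) [0.5723104  0.03306042 0.175     ]
  tri (array([0.5797735 , 0.03467886, 0.17555278]), np.float64(0.015310615776279313))
blue ((196.19369506835938, 210.2117156982422), 7.526115417480469) (np.int32(271), np.int32(286), np.int32(284), np.int32(299)) [0.57328275 0.22099072 0.175     ]
  tri (array([0.57296461, 0.22108106, 0.17431068]), np.float64(0.0007558725483507634))
green ((231.5, 137.0), 7.826338291168213) (np.int32(213), np.int32(253), np.int32(225), np.int32(264)) [0.74256598 0.14137641 0.175     ]
  tri (array([0.74208792, 0.14147715, 0.17299266]), np.float64(0.0019138297104603504))
yellow [251 246] [265 267] [309 304] [346 315]
[259 267] [346 310] [0.43581279 0.09605299 0.008     ] (array([0.4347941 , 0.09633246, 0.00455852]), np.float64(0.00173053165470416))
tray top ((400.4368896484375, 222.1638641357422), (61.19387435913086, 62.35560607910156), 88.45184326171875)
[((np.int32(430), np.int32(192)), array([ 0.634, -0.35 ,  0.04 ])), ((np.int32(369), np.int32(194)), array([ 0.628, -0.192,  0.04 ])), ((np.int32(371), np.int32(253)), array([ 0.475, -0.197,  0.04 ])), ((np.int32(432), np.int32(251)), array([ 0.481, -0.355,  0.04 ]))]
tray side ((327.4756164550781, 215.21949768066406), (53.33842468261719, 39.42405319213867), 6.340191841125488)
[((np.int32(309), np.int32(195)), array([ 0.634, -0.343,  0.04 ])), ((np.int32(300), np.int32(232)), array([ 0.616, -0.149,  0.04 ])), ((np.int32(349), np.int32(237)), array([ 0.469, -0.156,  0.04 ])), ((np.int32(356), np.int32(199)), array([ 0.479, -0.352,  0.04 ]))]
```

View pics/crop.png

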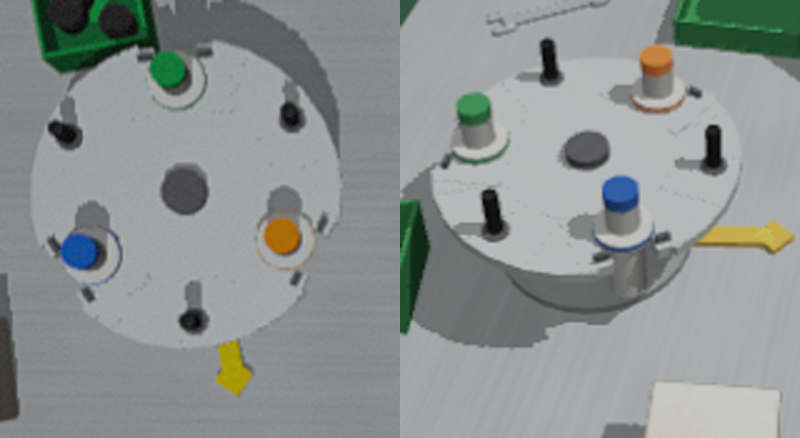

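The crop confirms the orange-capped horn at top (278,204) and side (292,240). It hangs between post (242,238) and post (281,156).

```bash
python3 - <<'E'
from h import *
T=cv2.imread('pics/top0.png')[:,:,::-1].copy();S=cv2.imread('pics/side0.png')[:,:,::-1].copy()
cr=lambda x,y:(165+x/2.5,110+y/2.5)
sr=lambda x,y:(190+(x-400)/2.5,215+y/2.5)
hub,_=tri('top',cr(184,190),'side',sr(587,148)); print('hub',hub,onz('top',cr(184,190),.132))
o,e=tri('top',cr(281,236),'side',sr(656,53)); print('orange',o,e)
b=onz('top',(196.2,210.2),.175);g=onz('top',(231.5,137),.175);o2=onz('top',cr(281,236),.175)
cen=(b+g+o2)/3; print('centroid',cen,[ (np.hypot(*(p-cen)[:2]),np.degrees(np.arctan2(*(p-cen)[1::-1]))) for p in(o2,b,g)])
for n,p in(('postA',cr(190,321)),('postB',cr(293,118)),('postC',cr(57,130))):
    P=onz('top',p,.17); print(n,P,np.hypot(*(P-cen)[:2]),np.degrees(np.arctan2(*(P-cen)[1::-1])))
for n,p in(('A',sr(713,130)),('B',sr(548,44)),('C',sr(490,194))):
    P=onz('side',p,.17);print(n,P)
t=np.array([.4355,.0962]); print('pointer',np.hypot(*(t-cen[:2])),np.degrees(np.arctan2(*(t-cen[:2])[::-1])))
E
```

```text
hub [0.63437727 0.13166885 0.12741512] [0.63498885 0.13118886 0.132     ]
orange [0.58697563 0.03429432 0.17718755] 0.0006016199908926933
centroid [0.63444784 0.13229635 0.175     ] [(np.float64(0.10846281570800714), np.float64(-115.6672728908119)), (np.float64(0.10771273601181595), np.float64(124.58325675268367)), (np.float64(0.1084987587179023), np.float64(4.800593161328381))]
postA [0.50912425 0.11827897 0.17      ] 0.12610506843533173 -173.61802096978727
postB [0.69725126 0.02458969 0.17      ] 0.12467956401347048 -59.75367109341888
postC [0.68527314 0.24297453 0.17      ] 0.12179027830390755 65.33460981784356
A [0.50778101 0.12549231 0.17      ]
B [0.70107692 0.03454511 0.17      ]
C [0.68418625 0.24727276 0.17      ]
pointer 0.20219591722007682 -169.71633871121048
```

```bash
cat >> h.py <<'E'
from scipy.spatial.transform import Rotation as Ro
def go(*wps):
    s=telemetry.sense(); p=np.array(s['position']);R=np.array(s['tool_rot'])
    for x,y,z,h in wps:
        a=np.radians(h); D=np.array([[np.cos(a),np.sin(a),0],[np.sin(a),-np.cos(a),0],[0,0,-1]])
        print((R.T@(np.array([x,y,z])-p)/.4).round(3), (Ro.from_matrix(R.T@D).as_rotvec()/(np.pi/2)).round(3))
E
python3 -c "
from h import *
go((.48,-.4,.26,16),(.5,-.3,.26,16))"
```

```text
[ 0.877 -0.331 -0.105] [-0.001  0.     0.   ]
[ 0.994 -0.557 -0.105] [-0.001  0.     0.   ]
```

>>> apply_moves([
  [[-1, 0.877, -0.331, -0.105, 0, 0, 0], [-1, 0.877, -0.331, -0.105, 0, 0, 0], [-1, 0.877, -0.331, -0.105, 0, 0, 0], [-1, 0.877, -0.331, -0.105, 0, 0, 0], [-1, 0.877, -0.331, -0.105, 0, 0, 0], [-1, 0.877, -0.331, -0.105, 0, 0, 0], [-1, 0.994, -0.557, -0.105, 0, 0, 0], [-1, 0.994, -0.557, -0.105, 0, 0, 0]],
])

```text
t: 1.1
position: [0.5014, -0.2966, 0.2601]
tool_rot: [[0.96, 0.28, -0.0], [0.28, -0.96, 0.002], [0.0, -0.002, -1.0]]
ft_force: [0.5, -0.6, 0.8]
finger_gap: 0.0173
grip_force: 0.0
```

```bash
python3 -c "
from h import *
go((.485,-.1,.25,50),(.485,.08,.25,67.4))"
```

```text
[ 0.099 -0.483  0.026] [-0.001 -0.001 -0.375]
[ 0.225 -0.915  0.027] [-0.001 -0.001 -0.568]
```

>>> apply_moves([
  [[-1, 0.225, -0.915, 0.027, 0, 0, -0.568], [-1, 0.225, -0.915, 0.027, 0, 0, -0.568], [-1, 0.225, -0.915, 0.027, 0, 0, -0.568], [-1, 0.225, -0.915, 0.027, 0, 0, -0.568], [-1, 0.225, -0.915, 0.027, 0, 0, -0.568], [-1, 0.225, -0.915, 0.027, 0, 0, -0.568], [-1, 0.225, -0.915, 0.027, 0, 0, -0.568], [-1, 0.225, -0.915, 0.027, 0, 0, -0.568]],
])

```text
t: 2.1
position: [0.4853, 0.0754, 0.2495]
tool_rot: [[0.388, 0.922, -0.001], [0.922, -0.388, -0.001], [-0.001, -0.0, -1.0]]
ft_force: [-0.4, -1.7, -0.0]
finger_gap: 0.0006
grip_force: 0.0
```

```bash
python3 -c "
from h import *
print(telemetry.sense()['position'],telemetry.sense()['finger_gap'])
go((.4853,.0804,.14,67.4))
c=np.array([.5256,.1773]);n=np.array([.384,.923])
for s in(-.075,-.03,.0,.03,.0416): go((*(c+s*n),.14,67.4))
snap('side','s1');snap('top','t1')
a=cv2.imread('pics/t1.png')[100:320,140:380];b=cv2.imread('pics/s1.png')[180:400,190:430]
cv2.imwrite('pics/c1.png',cv2.resize(np.hstack([a,b]),(800,366)))"
```

```text
[0.48528939 0.07535442 0.24952591] 0.00062410929176772
[ 0.012 -0.005  0.274] [-0.     0.001 -0.003]
[ 0.087 -0.005  0.274] [-0.     0.001 -0.003]
[ 0.199 -0.006  0.274] [-0.     0.001 -0.003]
[ 0.274 -0.006  0.273] [-0.     0.001 -0.003]
[ 0.349 -0.006  0.273] [-0.     0.001 -0.003]
[ 0.378 -0.006  0.273] [-0.     0.001 -0.003]
```

View pics/c1.png

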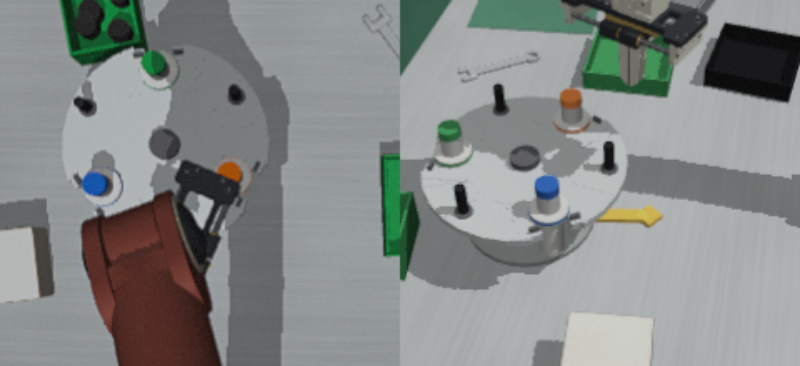

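Tool is clear of everything: post A sits just left of the gripper, and the orange horn at crop (230,172) is untouched. Descending next, then pushing.

>>> apply_moves([
  [[-1, 0, -0.005, 0.14, 0, 0, 0], [-1, 0, -0.005, 0.274, 0, 0, 0], [-1, 0, -0.005, 0.274, 0, 0, 0], [-1, 0.03, -0.005, 0.274, 0, 0, 0], [-1, 0.06, -0.005, 0.274, 0, 0, 0], [-1, 0.087, -0.005, 0.274, 0, 0, 0], [-1, 0.115, -0.005, 0.274, 0, 0, 0], [-1, 0.14, -0.005, 0.274, 0, 0, 0]],
])

```text
t: 3.2
position: [0.5041, 0.1287, 0.14]
tool_rot: [[0.388, 0.922, -0.003], [0.922, -0.388, -0.001], [-0.002, -0.002, -1.0]]
ft_force: [-2.7, -2.4, 0.3]
finger_gap: 0.0003
grip_force: 1.3
```

```bash
python3 -c "
from h import *
c=np.array([.5256,.1773]);n=np.array([.384,.923])
for s in(0,.03,.0416): go((*(c+s*n),.14,67.4))
snap('side','s2');snap('top','t2')
a=cv2.imread('pics/t2.png')[100:320,140:380];b=cv2.imread('pics/s2.png')[180:400,190:430]
cv2.imwrite('pics/c2.png',cv2.resize(np.hstack([a,b]),(800,366)))"
```

```text
[ 0.133  0.002 -0.   ] [-0.002  0.001 -0.002]
[ 0.208  0.002 -0.   ] [-0.002  0.001 -0.002]
[ 0.237  0.002 -0.   ] [-0.002  0.001 -0.002]
```

View pics/c2.png

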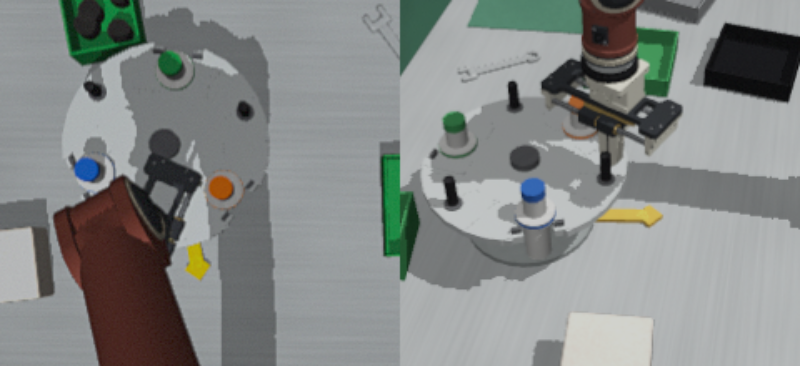

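The post at side (605,165) is being pushed and the carousel turns clockwise. Orange is now at top crop (222,187), so I'll carry on.

>>> apply_moves([
  [[-1, 0.035, 0, 0, 0, 0, 0], [-1, 0.07, 0, 0, 0, 0, 0], [-1, 0.105, 0, 0, 0, 0, 0], [-1, 0.14, 0, 0, 0, 0, 0], [-1, 0.17, 0, 0, 0, 0, 0], [-1, 0.2, 0, 0, 0, 0, 0], [-1, 0.22, 0, 0, 0, 0, 0], [-1, 0.22, 0, 0, 0, 0, 0]],
])

```text
t: 4.3
position: [0.5397, 0.2112, 0.1405]
tool_rot: [[0.387, 0.922, 0.0], [0.922, -0.387, 0.002], [0.002, -0.001, -1.0]]
ft_force: [-0.1, -0.1, 0.4]
finger_gap: 0.0006
grip_force: 0.0
```

```bash
cat >> h.py <<'E'
HUE['orange']=(8,20)
def look(k,view=True):
    T=snap('top',f't{k}');S=snap('side',f's{k}')
    if view: cv2.imwrite(f'pics/c{k}.png',cv2.resize(np.hstack([T[100:320,140:380],S[180:400,190:430]]),(800,366))[:,:,::-1])
    C=np.array([.6345,.132]); out={}
    for c in('orange','blue','green'):
        a=blob(T,c,(180,128,310,250) if c!='green' else (222,127,300,200),120,80)
        if a is None or len(a)<8: continue
        ca=cv2.minEnclosingCircle(a.astype(np.float32)); P=onz('top',ca[0],.175)
        print(c,np.round(ca[0],1),round(ca[1],1),P.round(4),'r',np.hypot(*(P[:2]-C)).round(4),'ang',np.degrees(np.arctan2(*(P[:2]-C)[::-1])).round(1))
    return T,S
E
python3 -c "
from h import *
print(telemetry.sense()['position']);look(3)"
```

```text
[0.53966121 0.21123263 0.14048968]
orange [243.9 229.6] 7.3 [0.5293 0.1111 0.175 ] r 0.1073 ang -168.8
blue [190.5 168.5] 7.0 [0.6694 0.2352 0.175 ] r 0.1089 ang 71.3
green [270.4 152.9] 6.7 [0.7062 0.0516 0.175 ] r 0.1078 ang -48.3
```

View pics/c3.png

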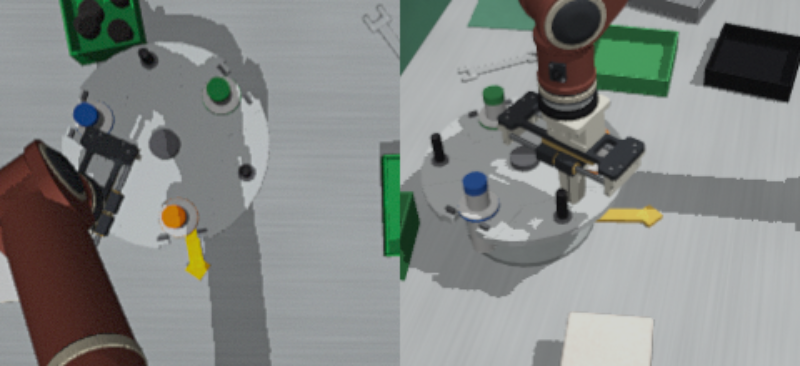

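Orange is at −168.8° against the pointer's −169.7°, about 2 mm sideways, and the push force is gone. Backing off and rising next.

>>> apply_moves([
  [[-1, -0.03, 0, 0, 0, 0, 0], [-1, -0.03, 0, -0.15, 0, 0, 0], [-1, -0.03, 0, -0.28, 0, 0, 0], [-1, -0.03, 0, -0.28, 0, 0, 0], [-1, -0.03, 0, -0.28, 0, 0, 0]],
])

```text
t: 5.03
position: [0.5342, 0.1972, 0.2518]
tool_rot: [[0.389, 0.921, -0.001], [0.921, -0.389, -0.001], [-0.001, -0.001, -1.0]]
ft_force: [-0.0, 1.0, -0.6]
finger_gap: 0.0005
grip_force: 0.0
```

```bash
python3 -c "
from h import *
T,S=look(4,False)
b=blob(S,'orange',(200,225,345,330),120,80);x0,y0=b.min(0);x1,y1=b.max(0);print(x0,y0,x1,y1)
a=blob(T,'orange',(180,128,310,250),120,80)
print(tri('top',cv2.minEnclosingCircle(a.astype(np.float32))[0],'side',((x0+x1)/2,y0+(x1-x0)*.33)))
y=blob(T,'yellow',(230,235,290,280)); W=np.array([onz('top',p.astype(float),.008)[:2] for p in y]);m=cv2.moments(y.astype(np.float32).reshape(-1,1,2));q=onz('top',(m['m10']/m['m00'],m['m01']/m['m00']),.008)[:2];print('ptr',q,np.degrees(np.arctan2(*(q-[.6345,.132])[::-1])))
go((.5293,.1115,.25,100),(.5293,.1115,.139,100))"
```

```text
orange [244. 230.] 7.3 [0.5283 0.1107 0.175 ] r 0.1083 ang -168.7
blue [190.5 168.5] 7.0 [0.6694 0.2352 0.175 ] r 0.1089 ang 71.3
green [270.6 153.1] 7.1 [0.7056 0.0511 0.175 ] r 0.1077 ang -48.7
302 256 314 268
(array([0.52844703, 0.11070402, 0.17539071]), np.float64(0.00024193314936618945))
ptr [0.47101342 0.1015587 ] -169.4522819473981
[-0.202  0.073  0.002] [-0.002  0.001 -0.365]
[-0.201  0.074  0.28 ] [-0.002  0.001 -0.365]
```

Triangulated cap height is 0.1754 m against 0.175 expected, with a ray gap of 0.2 mm. The horn is 0.7° off the pointer. Moving above it with the fingers open.

>>> apply_moves([
  [[1, -0.203, 0.072, 0.002, 0, 0, -0.365], [1, -0.203, 0.072, 0.002, 0, 0, -0.365], [1, -0.203, 0.072, 0.002, 0, 0, -0.365], [1, -0.203, 0.072, 0.002, 0, 0, -0.365], [1, -0.203, 0.072, 0.002, 0, 0, -0.365], [1, -0.203, 0.072, 0.002, 0, 0, -0.365]],
])

```text
t: 5.88
position: [0.5297, 0.1128, 0.2512]
tool_rot: [[-0.173, 0.985, -0.001], [0.985, 0.173, 0.0], [0.0, -0.001, -1.0]]
ft_force: [0.3, -0.4, -0.3]
finger_gap: 0.0557
grip_force: 0.0
```

```bash
python3 -c "
from h import *
print(telemetry.sense()['finger_gap'])
go((.5284,.1107,.139,100))
snap('side','s5'); S=cv2.imread('pics/s5.png');cv2.imwrite('pics/c5.png',cv2.resize(S[130:350,200:420],(550,550)))"
```

```text
0.05566552349461626
[-0.005 -0.004  0.28 ] [-0. -0. -0.]
```

View pics/c5.png

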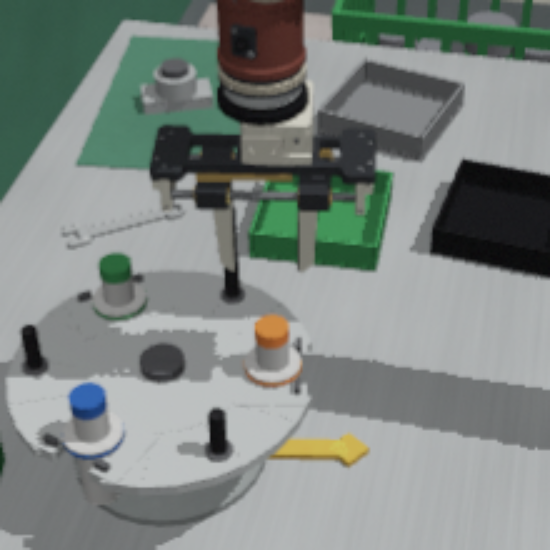

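The open fingers, at crop (228,260) and (306,260), straddle the orange cap at (272,332). Descending and gripping.

>>> apply_moves([
  [[1, -0.005, -0.004, 0, 0, 0, 0], [1, -0.005, -0.004, 0, 0, 0, 0], [1, -0.005, -0.004, 0, 0, 0, 0], [1, -0.005, -0.004, 0.1, 0, 0, 0], [1, -0.005, -0.004, 0.2, 0, 0, 0], [1, -0.005, -0.004, 0.28, 0, 0, 0], [1, -0.005, -0.004, 0.28, 0, 0, 0], [1, -0.005, -0.004, 0.28, 0, 0, 0]],
])

```text
t: 6.92
position: [0.5297, 0.1105, 0.1407]
tool_rot: [[-0.174, 0.985, 0.002], [0.985, 0.174, 0.001], [0.0, 0.002, -1.0]]
ft_force: [0.8, 0.6, 0.3]
finger_gap: 0.0928
grip_force: 0.0
```

>>> apply_moves([
  [[-1, 0, 0, 0, 0, 0, 0], [-1, 0, 0, 0, 0, 0, 0], [-1, 0, 0, 0, 0, 0, 0], [-1, 0, 0, 0, 0, 0, 0], [-1, 0, 0, 0, 0, 0, 0], [-1, 0, 0, 0, 0, 0, 0], [-1, 0, 0, 0, 0, 0, 0], [-1, 0, 0, 0, 0, 0, 0]],
])

```text
t: 7.92
position: [0.5281, 0.1099, 0.1394]
tool_rot: [[-0.174, 0.985, -0.001], [0.985, 0.174, -0.0], [-0.0, -0.001, -1.0]]
ft_force: [-0.9, -2.1, 1.7]
finger_gap: 0.032
grip_force: 30.0
```

>>> apply_moves([
  [[-1, 0, 0, -0.04, 0, 0, 0], [-1, 0, 0, -0.09, 0, 0, 0], [-1, 0, 0, -0.15, 0, 0, 0], [-1, 0, 0, -0.22, 0, 0, 0], [-1, 0, 0, -0.29, 0, 0, 0], [-1, 0, 0, -0.36, 0, 0, 0], [-1, 0, 0, -0.36, 0, 0, 0], [-1, 0, 0, -0.36, 0, 0, 0]],
])

```text
t: 8.93
position: [0.5279, 0.1095, 0.2824]
tool_rot: [[-0.174, 0.985, -0.002], [0.985, 0.174, -0.001], [-0.0, -0.002, -1.0]]
ft_force: [0.1, 0.3, -4.2]
finger_gap: 0.0316
grip_force: 30.0
```

```bash
python3 -c "
from h import *
go((.54,-.1,.285,100),(.555,-.275,.285,100))
T=snap('top','t6');S=snap('side','s6')
cv2.imwrite('pics/c6.png',cv2.resize(S[100:350,180:460],(616,550))[:,:,::-1])"
```

```text
[-0.521 -0.061 -0.006] [-0.001  0.     0.   ]
[-0.959 -0.1   -0.006] [-0.001  0.     0.   ]
```

View pics/c6.png

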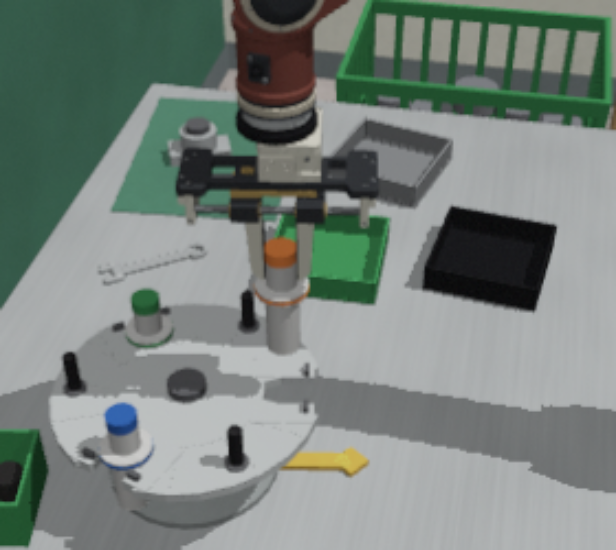

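The orange horn is lifted upright, crop (282,300), and the other two still hang. Carrying it to the tray.

>>> apply_moves([
  [[-1, -0.08, -0.01, -0.006, 0, 0, 0], [-1, -0.2, -0.02, -0.006, 0, 0, 0], [-1, -0.34, -0.035, -0.006, 0, 0, 0], [-1, -0.48, -0.05, -0.006, 0, 0, 0], [-1, -0.62, -0.065, -0.006, 0, 0, 0], [-1, -0.76, -0.08, -0.006, 0, 0, 0], [-1, -0.88, -0.09, -0.006, 0, 0, 0], [-1, -0.959, -0.1, -0.006, 0, 0, 0]],
])

```text
t: 10.02
position: [0.5548, -0.2781, 0.2838]
tool_rot: [[-0.17, 0.985, -0.003], [0.985, 0.17, 0.0], [0.001, -0.003, -1.0]]
ft_force: [0.7, 0.4, -3.7]
finger_gap: 0.0316
grip_force: 30.0
```

```bash
python3 -c "
from h import *
go((.555,-.275,.12,100),(.555,-.275,.0994,100))
S=snap('side','s7')
cv2.imwrite('pics/c7.png',cv2.resize(S[60:310,180:460],(616,550))[:,:,::-1])"
```

```text
[0.007 0.003 0.41 ] [-0.002 -0.    -0.002]
[0.007 0.003 0.461] [-0.002 -0.    -0.002]
```

View pics/c7.png

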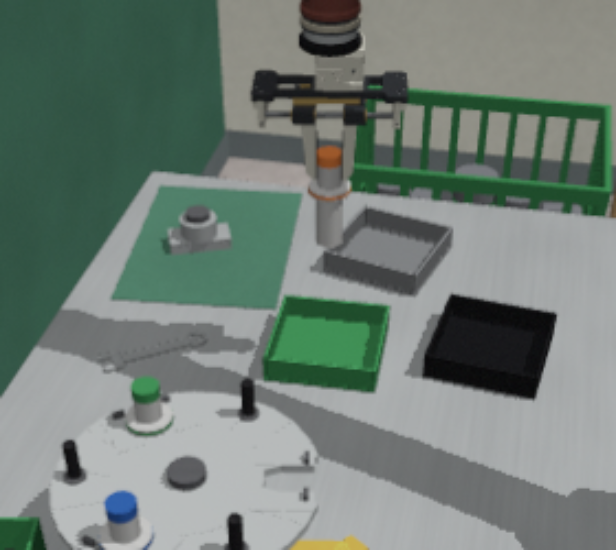

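The horn hangs upright at crop (330,200), above the green tray at (328,340). I'll lower it to just above the floor, then step down slowly.

>>> apply_moves([
  [[-1, 0.007, 0.003, 0.1, 0, 0, 0], [-1, 0.007, 0.003, 0.2, 0, 0, 0], [-1, 0.007, 0.003, 0.3, 0, 0, 0], [-1, 0.007, 0.003, 0.38, 0, 0, 0], [-1, 0.007, 0.003, 0.43, 0, 0, 0], [-1, 0.007, 0.003, 0.445, 0, 0, 0], [-1, 0.007, 0.003, 0.45, 0, 0, 0], [-1, 0.007, 0.003, 0.45, 0, 0, 0]],
])

```text
t: 11.08
position: [0.5572, -0.2718, 0.1066]
tool_rot: [[-0.174, 0.985, 0.001], [0.985, 0.174, -0.0], [-0.001, 0.001, -1.0]]
ft_force: [-0.4, -0.4, -3.9]
finger_gap: 0.0315
grip_force: 30.0
```

>>> apply_moves([
  [[-1, 0, 0, 0.004, 0, 0, 0], [-1, 0, 0, 0.008, 0, 0, 0], [-1, 0, 0, 0.012, 0, 0, 0], [-1, 0, 0, 0.015, 0, 0, 0], [-1, 0, 0, 0.015, 0, 0, 0], [-1, 0, 0, 0.015, 0, 0, 0]],
])

```text
t: 11.82
position: [0.5567, -0.2717, 0.0999]
tool_rot: [[-0.174, 0.985, 0.0], [0.985, 0.174, 0.0], [0.0, 0.0, -1.0]]
ft_force: [-1.0, 0.8, -2.9]
finger_gap: 0.0315
grip_force: 30.0
```

>>> apply_moves([
  [[-1, 0, 0, 0.002, 0, 0, 0], [-1, 0, 0, 0.004, 0, 0, 0], [-1, 0, 0, 0.004, 0, 0, 0], [-1, 0, 0, 0.004, 0, 0, 0]],
])

```text
t: 12.32
position: [0.5569, -0.2718, 0.0995]
tool_rot: [[-0.174, 0.985, 0.001], [0.985, 0.174, -0.001], [-0.001, 0.001, -1.0]]
ft_force: [-1.9, 1.9, 5.4]
finger_gap: 0.0314
grip_force: 30.0
```

The floor now carries the load: force went from −3.9 to +5.4 N. Releasing and rising.

>>> apply_moves([
  [[1, 0, 0, 0.002, 0, 0, 0], [1, 0, 0, 0, 0, 0, 0], [1, 0, 0, 0, 0, 0, 0], [1, 0, 0, 0, 0, 0, 0], [1, 0, 0, 0, 0, 0, 0], [1, 0, 0, 0, 0, 0, 0], [1, 0, 0, 0, 0, 0, 0], [1, 0, 0, 0, 0, 0, 0]],
])

```text
t: 13.32
position: [0.5567, -0.2717, 0.0983]
tool_rot: [[-0.174, 0.985, 0.0], [0.985, 0.174, 0.0], [0.0, 0.0, -1.0]]
ft_force: [0.8, 0.3, -0.4]
finger_gap: 0.0929
grip_force: 0.0
```

>>> apply_moves([
  [[1, 0, 0, -0.05, 0, 0, 0], [1, 0, 0, -0.15, 0, 0, 0], [1, 0, 0, -0.28, 0, 0, 0], [1, 0, 0, -0.4, 0, 0, 0], [1, 0, 0, -0.4, 0, 0, 0], [1, 0, 0, -0.4, 0, 0, 0]],
])

```text
t: 14.08
position: [0.556, -0.2716, 0.2575]
tool_rot: [[-0.174, 0.985, -0.002], [0.985, 0.174, 0.0], [0.001, -0.001, -1.0]]
ft_force: [-0.2, -0.3, -0.7]
finger_gap: 0.0929
grip_force: 0.0
```

```bash
python3 -c "
from h import *
T=snap('top','t8');S=snap('side','s8')
cv2.imwrite('pics/c8.png',cv2.resize(S[100:350,180:460],(616,550))[:,:,::-1])"
```

```text
(no output)
```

View pics/c8.png

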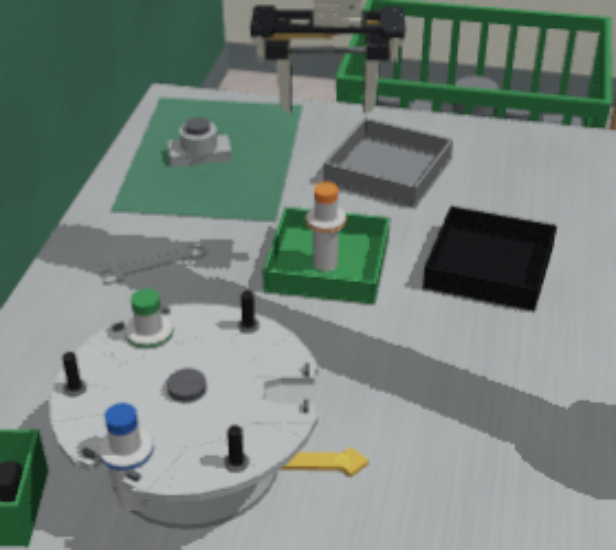

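The orange horn stands upright in the middle of the green tray, crop (326,235). Blue and green still hang, and the gripper is clear.

```bash
python3 -c "
from bench import ticket
print(ticket.close_job())"
```

```text
the job is handed in; nothing more can be done
None
```

I turned the orange horn to the pointer, lifted it off its fork and stood it upright near the middle of the green tray, with the blue and green horns still hanging; the job was handed in at about 14 s and no verdict was shown.

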